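# Fit the battery pack, snap the cover shut and click the unit on

### The arm

A 6-joint arm with a two-finger parallel gripper is mounted at the origin on the work surface. World frame = base frame: x ahead of the robot, y to its left, z up, the work surface at z = 0. Lengths are in m, angles in degrees, forces in N, time in s.
With the tool pointing down it reaches from about 0.375 to 0.9 m from the base axis. Payload 3.1 kg.
Tool frame: the origin (TCP) lies midway between the tips of the shut fingers; the grasp point (between the pads) lies 19 mm behind it; x points along the fingers, z is the direction in which the jaws open and shut, and the axes are right-handed (so a half turn about x gives the same grasp; the last joint's range is limited). The gripper opens to 87 mm and grips with 3 to 60 N. Pads are 19 mm wide; open, the fingers measure 117 mm over their backs; the gripper's body (75 mm by 190 mm) begins 51 mm behind the grasp point.
Start: joints at [-84.425, 30.224, 82.088, -0, 67.689, -10.227], TCP at [0.17, -0.601, 0.223] pointing down, gripper open.
Joint ranges: [-176.69, 176.69], [-43.24, 126.21], [12.49, 139.97], [-82, 262], [0, 151.66], [-163.58, 163.58]. Speed limits (degrees/s): [159.86, 159.86, 180, 180, 180, 180].

### API

Orientations are given as a 3x3 rotation matrix whose columns are the frame's x, y, z axes.
In Python, from rig import * gives the robot as it stands.
- The arm moves only by the tool play_rows, never from a script. Its argument "rows" is a list that holds one entry, the list of rows, each a list of 7 numbers: the shift along the tool's x, y, z in m, then the turn, a rotation vector about the tool's x, y, z in degrees, then the finger opening in m, from 0 to 0.087. A call has 1 to 12 rows; each row is the pose to reach, as a shift and turn from the pose commanded when the call began, along the tool's axes at that moment; what a row does not reach only later rows make up. A row lasts 1/10 s, in which the tool goes at most 50 mm and 8.59 degrees, less where a joint would pass 70% of its speed; a pose out of reach is approached as far as the arm can. A call with a gripper value outside its range is refused whole. The fingers move at their own pace and stop on an object; the grip force is fixed at half the most. Time passes only in rows, so rows that repeat a pose let the fingers close. It gives the time, the measured TCP pose, the force and the opening at its end, in the units of the state.
- read_state(): the state, without advancing time (a new reading comes with each control period).
- capture(name): name is "scene" or "side" or "wrist"; returns a dict with "pixels" (420x560x3 uint8, red, green, blue), "intrinsics" (3x3 intrinsics, pixels), "k1" (the pictures are not rectified: a ray, as slopes to the right and down, at radius r is drawn at 1 + k1 r^2 times it, then the intrinsics apply), "rvec" (rotation vector, rad) and "tvec" (3), from world to camera coordinates, as OpenCV has them. Camera axes: x right, y down, z forward; pixel columns grow to the right and rows downward; lengths in m; the calibration is good to about 2 mm. A picture is of the moment at which its call begins. There is no depth.
- hand_in(): hands the job in, once; it reports no verdict.
Trained networks look in the newest picture that a camera, given by its name, has taken for a name from the list of things; names that differ only in an ending like _2 or _b are one class to them, and where a whole thing is asked for, a point or a joint stands for the part that bears it (a point fixed in the world has none). Each returns a list of dicts, best first, with "p" (0 to 1); they miss things now and then, are a little off and sometimes report something else, mostly with a low value. They report only what shows in the picture. A call takes as long as a camera call. They do not tell look-alikes from the thing itself.
- trace(camera, target): "mask" (420x560 bool, what is visible of it) and "at" ([column, row] in pixels, amid what is visible of it).
The state is a dict: "time_s": time; "joint_positions": joint angles; "qvel": joint speeds; "tau": joint torques, N m; "position": TCP position; "tcp_rot": TCP orientation; "force": force on the tool from outside, world axes, zero at the start; "moment": the same for the moment, N m; "opening": opening from 0.0 (shut) to 1.0 (fully open).
Only numpy, scipy, OpenCV 4.12 (cv2) and the standard library are available. Lean on these libraries where they do the work, as an engineer would, in place of code of your own. Each camera call takes 0.05 s, during which the arm holds its last target.

### The job

Put the battery pack into the open bay of the blue test unit, then swing the hinged cover over it and press it down until its clip snaps and the cover sits fully shut. Then press the white push switch until it clicks and stays down. Do not press the black switch, and leave the jar, the screwdriver and the spare dial where they are.

Things in the scene. Friction and masses are not known exactly. Their poses are not given: they have to be found in the camera images.
- unit: Blue eight-cornered test unit fixed to the bench, 200 x 262 x 75 mm (x, y, z; y from -140 to +122). Origin on the bench, z up. On its top face (z = 75): battery bay on the +y side, black panel with two push switches at y = -85, x = -40 and +40. Also a dial 26 across, 21 high at x = 82, y = 60, and a grey catch block 36 x 20, 27 high at x = 0, y = -12.
- bay (a point): Centre of the bay's floor, with the unit's axes. The bay is 60 mm (x) by 90 mm (y), open on top and 25 mm deep.
- pack: Loose battery pack, 0.22 kg (+-20 %). Grey body 46 x 76 x 24 mm (x, y, z) with brass bands; on top a yellow pull rib 16 wide (x), 60 long (y), 23 high: body from z = 0 to 24, rib on to 47. Origin: centre of the underside, z up. Same either way round (half turn about z); in the bay its long side lies along the unit's y.
- cover_hinge (a point): Middle of the cover's hinge line, at the unit's +y edge at the height of its top face (75 mm); unit's axes. The hinge line runs along the unit's x.
- cover (a joint): Cover angle about its hinge, rad: 0 fully shut, grows as it opens, stop at 2.05. Stiff hinge (0.09 Nm): it stays where left. Shut, it reaches from the hinge to the unit's -y, over the bay; open, it stands up and leans out to +y. At about 0.1 rad its tongue meets a sprung catch: pressing on the orange pad then takes about 9 to 11 N at the peak, and about halfway down it snaps to 0, a hard stop.
- cover_pad (a point): Centre of the orange press pad (32 x 22 mm) on the cover's outer top face, 95 mm from the hinge and 107 mm above the bench when shut; moves with the cover, z outward from that face. The light-blue cover is a hood, open underneath: 80 mm along the hinge, 110 mm from hinge to free edge, 32 mm high outside, 3 mm walls.
- enable_top (a point): Centre of the top of the WHITE switch's round cap, 26 mm across, 97 mm above the bench when up, 22 mm above the unit's top face; its grey housing is 36 mm square and 12 mm high. White and black switches change places.
- enable (a joint): Travel of the white cap, m: 0 up, 0.0072 fully down. It resists with a peak of about 5 to 7 N in the first 2 mm, gives way at about 3.6 mm, snaps down and stays down.
- reset_top (a point): Centre of the top of the BLACK switch's cap, same size and height as the white one. Not to be pressed.
- reset (a joint): Travel of the black cap, m: 0 up, 0.0072 down; springs back.
- jar: Small amber jar with steel cap, 54 mm across, 55 mm high; origin at its underside. Leave alone. It stands to one side of the unit, the pack lies on the other, either way round.
- driver: Screwdriver lying on the bench, green handle, 170 mm long. Leave alone.
- dial: Spare black dial, 40 mm across, 26 mm high; origin at its underside. Leave alone.
Things that resemble listed ones, but are neither listed nor needed, are in the scene too. Leave any green or purple look-alike of the pack alone.

How it is judged (in metres and radians):
On the way, in this order (a step that is already met when the one before it is completed fails the run):
1. the pack lies in the bay, let go (x of pack in the frame of bay between -0.012 and 0.012 m and y of pack in the frame of bay between -0.012 and 0.012 m and z of pack in the frame of bay below 0.006 m and angle between pack's own z axis and vertical below 0.12 rad and contact force between the fingers and pack below 0.5 N), for 0.2 s.
2. the cover is snapped fully shut over the pack (x of pack in the frame of bay between -0.012 and 0.012 m and y of pack in the frame of bay between -0.012 and 0.012 m and z of pack in the frame of bay below 0.006 m and angle between pack's own z axis and vertical below 0.12 rad and value of joint cover below 0.03 rad), for 0.2 s.
3. the white switch has clicked down (value of joint enable above 0.0052 m), for 0.2 s.
At the end, for the whole second after the job is handed in: The pack rests in the bay (within 12 mm of its centre both ways, underside within 6 mm of the floor, level to 0.12 rad), the cover is snapped shut (under 0.03 rad), the white switch is latched down (over 5.2 mm) and the black switch is up (under 3 mm) (all of step 2 and value of joint enable above 0.0052 m and value of joint reset below 0.003 m and linear speed of pack below 0.02 m/s); the robot touches nothing.
It fails at once if the black switch is pressed (more than 3 mm) (value of joint reset above 0.003 m).
It fails at once if the jar is moved by more than 30 mm (distance of jar from where it was at the start of the episode above 0.03 m).
It fails at once if the screwdriver is moved by more than 30 mm (distance of driver from where it was at the start of the episode above 0.03 m).
It fails at once if the spare dial is moved by more than 30 mm (distance of dial from where it was at the start of the episode above 0.03 m).
It also fails if it takes over 67 s, if anything falls off the work surface, if the arm or the gripper's body presses on something with over 40 N, if the wrist force passes 120 N, or if a joint passes its speed limit or range.

## Working session

There is one attempt and no reset: what is moved stays moved. The work goes in short steps, Python scripts to look and compute and a tool call to move; the robot and the scene stay as the last step left them, time stands still between calls to the robot, and variables do not carry over. Pictures are saved under pics/ and viewed, and the job is handed in when it is done.

Besides the shell and the picture viewer there is one more tool, called by a JSON object that holds its "op" and its "data". play_rows: Moves the arm, as the interface text tells. Its arguments: {"type":"object","properties":{"rows":{"type":"array"}},"required":["rows"]}

```bash
ls; mkdir -p pics; cat > h.py <<'E'
from rig import *
import numpy as np, cv2
def save(c,name):
    p=c["pixels"]; cv2.imwrite("pics/"+name+".png",cv2.cvtColor(p,cv2.COLOR_RGB2BGR))
def cam(c):
    R,_=cv2.Rodrigues(np.array(c["rvec"],float)); t=np.array(c["tvec"],float).ravel(); K=np.array(c["intrinsics"],float)
    return R,t,K,float(c["k1"])
def proj(c,P):
    R,t,K,k=cam(c); P=np.atleast_2d(P); q=P@R.T+t; s=q[:,:2]/q[:,2:]; r2=(s**2).sum(1,keepdims=True)
    s=s*(1+k*r2); return s@K[:2,:2].T+K[:2,2]
def ray(c,uv):
    R,t,K,k=cam(c)
    u=cv2.undistortPoints(np.array(uv,float).reshape(-1,1,2),K,np.array([k,0,0,0,0.])).reshape(-1,2)
    d=np.c_[u,np.ones(len(u))]@R; return -R.T@t,d
def atz(c,uv,z):
    o,d=ray(c,uv); return o+d*((z-o[2])/d[:,2])[:,None]
E
python3 - <<'E'
from h import *
for n in ["scene","side","wrist"]:
    c=capture(n); save(c,n+"0"); R,t,K,k=cam(c); print(n,-R.T@t,R[2],K[0,0],k)
    for tg in ["unit","pack","cover","cover_pad","enable","reset","jar","driver","dial"]:
        try:
            for r in trace(n,tg)[:4]: 
                print(tg,round(r["p"],2),np.round(r["at"]),r["mask"].sum(), np.round(atz(c,[r["at"]],0.0)[0],3))
        except Exception as e: print(tg,e)
s=read_state();print(s)
E
```

```text
pics
scene [1.03669423 0.47010449 0.9245284 ] [-0.42982637 -0.47008263 -0.77089014] 419.293077643133 -0.057531886564223984
unit 0.78 [302. 244.] 8127 [0.552 0.049 0.   ]
unit 0.35 [168. 173.] 176 [ 0.661 -0.422  0.   ]
pack 0.78 [200. 133.] 320 [ 0.477 -0.504  0.   ]
pack 0.77 [263. 166.] 355 [ 0.43 -0.24  0.  ]
pack 0.62 [220. 156.] 449 [ 0.5  -0.37  0.  ]
cover 0.8 [346. 260.] 881 [0.506 0.162 0.   ]
cover_pad 0.61 [346. 259.] 958 [0.504 0.162 0.   ]
enable 0.6 [289. 202.] 67 [ 0.476 -0.081  0.   ]
reset 0.56 [265. 217.] 85 [ 0.562 -0.086 -0.   ]
jar 0.83 [443. 324.] 664 [0.476 0.437 0.   ]
driver 0.79 [167. 168.] 196 [ 0.652 -0.444  0.   ]
dial 0.75 [362. 343.] 272 [0.649 0.333 0.   ]
dial 0.62 [303. 244.] 8097 [0.55  0.051 0.   ]
side [-0.04513869  0.61471932  0.87194367] [ 0.51361087 -0.54487575 -0.66280789] 381.5936413453595 -0.04007667726527359
unit 0.91 [263. 236.] 5564 [0.585 0.042 0.   ]
pack 0.68 [355. 184.] 203 [ 0.52  -0.376  0.   ]
pack 0.55 [347. 212.] 248 [ 0.453 -0.23   0.   ]
cover 0.79 [218. 239.] 798 [0.68  0.146 0.   ]
cover_pad 0.59 [219. 238.] 748 [0.68  0.142 
[... 499 characters left out ...]
.20896647e+01, -1.37443540e-03,
        6.76886200e+01, -1.02250673e+01]), 'qvel': array([ 0.02239748, -0.02831573, -0.06909617,  0.09899492,  0.04931576,
        0.02749232]), 'tau': array([-1.56234910e-03, -4.40014493e+01, -1.76977122e+01,  6.32540113e-02,
        5.05198818e-02, -2.77816315e-05]), 'position': array([ 0.17020964, -0.60133576,  0.22254604]), 'tcp_rot': array([[-2.37649684e-05,  9.62218580e-01,  2.72278175e-01],
       [ 1.50311762e-05,  2.72278175e-01, -9.62218580e-01],
       [-1.00000000e+00, -1.87744329e-05, -2.09339593e-05]]), 'force': array([-0.0974038 , -0.02953835, -0.61777495]), 'moment': array([ 0.00127892, -0.00455161, -0.02140134]), 'opening': 0.9988332084093917}
```

View pics/scene0.png

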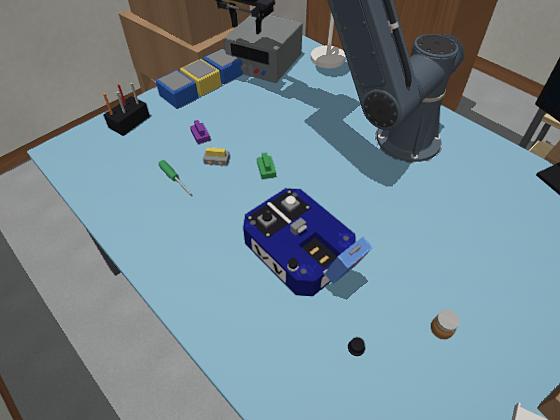

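View pics/side0.png

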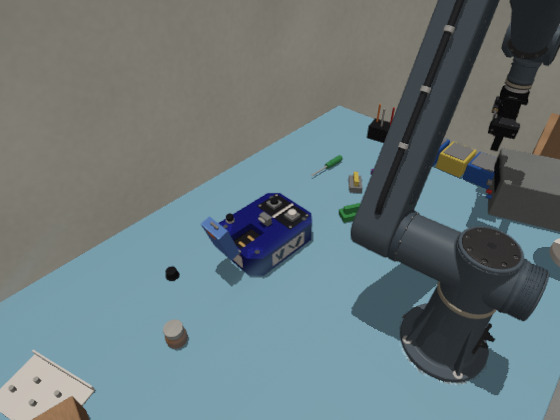

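```bash
python3 - <<'E'
import cv2
a=cv2.imread("pics/scene0.png")[100:200,170:300]; cv2.imwrite("pics/crop1.png",cv2.resize(a,None,fx=6,fy=6,interpolation=cv2.INTER_CUBIC))
a=cv2.imread("pics/scene0.png")[170:320,220:390]; cv2.imwrite("pics/crop2.png",cv2.resize(a,None,fx=4,fy=4,interpolation=cv2.INTER_CUBIC))
E
```

```text
(no output)
```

View pics/crop1.png

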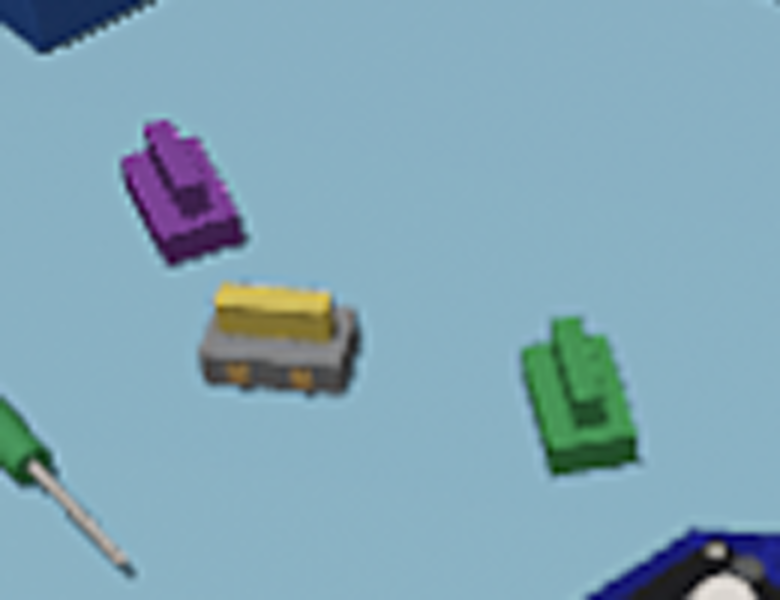

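View pics/crop2.png

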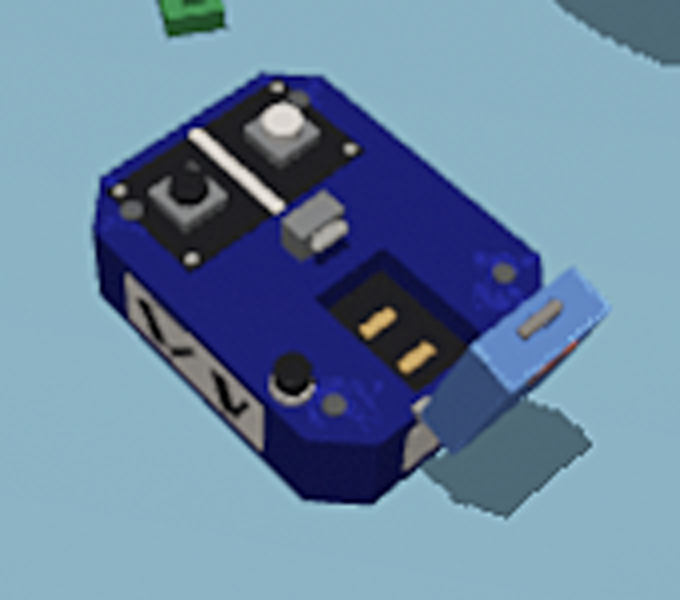

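Pack candidates: purple (200,133), green (263,166), yellow-ribbed grey body with brass bands (220,156). The last one fits the description. The white switch is at (290,201), the black at (266,217) on the dial's side, so white is at unit x=-40.

```bash
cat > fit.py <<'E'
from h import *
import pickle
from scipy.optimize import minimize
D={}
for n in ["scene","side"]:
    c=capture(n); D[n]=dict(c=c)
    tr=trace(n,"pack")
    # choose the one with yellow pixels
    best=max(tr,key=lambda r:((c["pixels"][...,0].astype(int)-c["pixels"][...,2]>60)&(c["pixels"][...,1]>110)&r["mask"]).sum())
    D[n]["pack"]=best["mask"]; D[n]["unit"]=trace(n,"unit")[0]["mask"]; print(n,best["p"],best["at"])
pickle.dump(D,open("d.pkl","wb"))
E
python3 fit.py; python3 - <<'E'
import cv2
a=cv2.imread("pics/side0.png")[170:290,190:340]; cv2.imwrite("pics/crop3.png",cv2.resize(a,None,fx=5,fy=5,interpolation=cv2.INTER_CUBIC))
E
```

```text
scene 0.88 [216.7, 154.9]
side 0.68 [352.7, 183.1]
```

View pics/crop3.png

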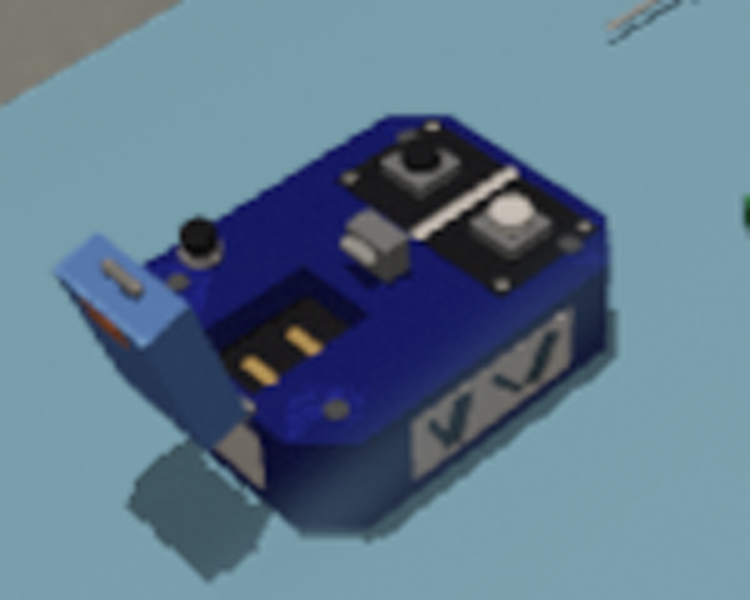

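```bash
cat > fit2.py <<'E'
from h import *
import pickle
from scipy.optimize import minimize,least_squares
D=pickle.load(open("d.pkl","rb"))
P={"w":(-40,-85,97),"b":(40,-85,97),"d":(82,60,96)}
obs={"scene":{"w":(282,118),"b":(187,182),"d":(293,364),"B1":(318,297),"B2":(383,251)},
"side":{"w":(512,208),"b":(422,152),"d":(198,234),"B1":(308,268),"B2":(367,318)}}
cv={"scene":(4,220,170),"side":(5,190,170)}
def T(q,p): 
    c,s=np.cos(q[2]),np.sin(q[2]); p=np.atleast_2d(p)/1000.
    return np.c_[q[0]+c*p[:,0]-s*p[:,1],q[1]+s*p[:,0]+c*p[:,1],p[:,2]]
def res(q):
    PP=dict(P,B1=(30,q[3]*1000,75),B2=(-30,q[3]*1000,75)); o=[]
    for n in obs:
        f,x,y=cv[n]
        for k,v in obs[n].items():
            uv=np.array([(v[0]+.5)/f-.5+x,(v[1]+.5)/f-.5+y]); o.append(proj(D[n]["c"],T(q,PP[k]))[0]-uv)
    return np.ravel(o)
r=least_squares(res,[.55,.04,.2,.017]); print(r.x,np.degrees(r.x[2])); print(np.round(r.fun.reshape(-1,2),1))
def mask(c,pts_list):
    m=np.zeros((420,560),np.uint8)
    for p in pts_list:
        h=cv2.convexHull((proj(c,p)*16+0).astype(np.int32)); cv2.fillConvexPoly(m,h,1,shift=4)
    return m>0
def box(x,y,z0,z1): return [(a*x,b*y,z) for a in(-1,1) for b in (-1,1) for z in (z0,z1)]
def cost(q):
    s=0
    for n in D:
        m=mask(D[n]["c"],[T(q,box(23,38,0,24)),T(q,box(8,30,24,47))]); g=D[n]["pack"]
        s+=1-(m&g).sum()/(m|g).sum()
    return s
best=None
for a in np.radians(np.arange(0,180,15)):
    o=minimize(cost,[.495,-.37,a],method="Nelder-Mead",options=dict(initial_simplex=[[.495,-.37,a],[.515,-.37,a],[.495,-.35,a],[.495,-.37,a+.2]]))
    if best is None or o.fun<best.fun: best=o
print(best.x,np.degrees(best.x[2]),best.fun)
for n in D:
    im=cv2.cvtColor(D[n]["c"]["pixels"],cv2.COLOR_RGB2BGR); im=cv2.resize(im,None,fx=4,fy=4,interpolation=cv2.INTER_CUBIC)
    def poly(q,p,col):
        uv=(proj(D[n]["c"],T(q,p))+.5)*4-.5; cv2.polylines(im,[uv.round().astype(int)],True,col,1)
    q=best.x
    def sq(x0,x1,y0,y1,z): return [(x0,y0,z),(x1,y0,z),(x1,y1,z),(x0,y1,z)]
    for z in (0,24): poly(q,sq(-23,23,-38,38,z),(0,0,255))
    for z in (24,47): poly(q,sq(-8,8,-30,30,z),(0,0,255))
    u=r.x; b=u[3]*1000
    poly(u,sq(-30,30,b,b+90,75),(0,255,0)); poly(u,sq(-30,30,b,b+90,50),(0,255,255)); poly(u,sq(-100,100,-140,122,75),(255,255,255)); poly(u,sq(-18,18,-22,-2,102),(255,0,255))
    for x in(-40,40): poly(u,sq(x-18,x+18,-103,-67,87),(0,255,0))
    a=(proj(D[n]["c"],T(q,(0,0,20)))[0]*4).astype(int); cv2.imwrite(f"pics/fp_{n}.png",im[a[1]-100:a[1]+100,a[0]-100:a[0]+100].repeat(3,0).repeat(3,1))
    a=(proj(D[n]["c"],T(u,(0,0,75)))[0]*4).astype(int); cv2.imwrite(f"pics/fu_{n}.png",im[a[1]-280:a[1]+280,a[0]-300:a[0]+300])
E
python3 fit2.py; cd pics; python3 -c "
import cv2,numpy as np
a=np.hstack([cv2.imread('fp_scene.png'),cv2.imread('fp_side.png')]);cv2.imwrite('fp.png',cv2.resize(a,(800,400)))"
```

```text
[ 0.5672857   0.05567268 -0.04403561  0.02383773] -2.5230545035337983
[[ 0.2 -0.2]
 [ 0.5 -0.4]
 [ 0.4  0.3]
 [-0.3  0.4]
 [ 0.9 -1.1]
 [-0.1 -0.1]
 [-0.3 -0.9]
 [-0.  -1.1]
 [-1.1 -0.4]
 [ 0.5 -0.4]]
[ 0.5168212  -0.36410193  0.6887006 ] 39.45963795174478 0.1564497716894977
```

View pics/fp.png

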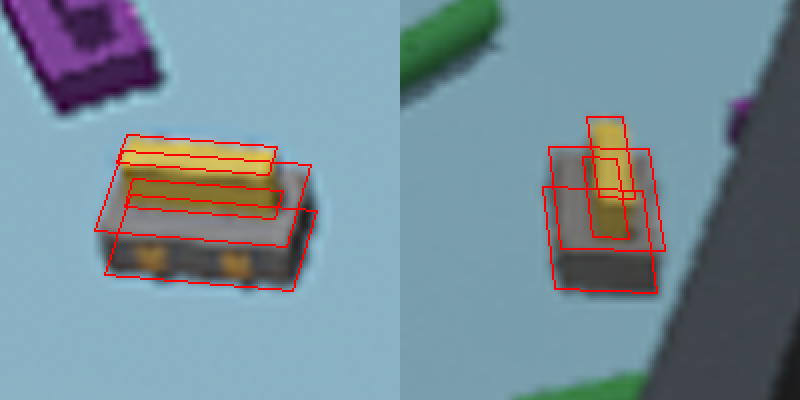

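View pics/fu_scene.png

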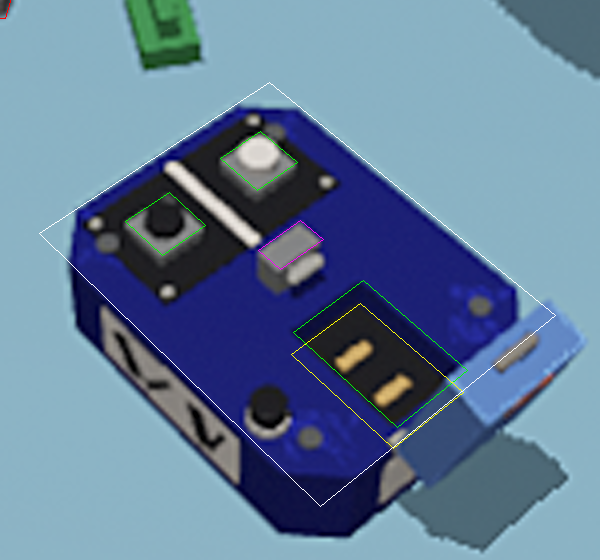

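View pics/fu_side.png

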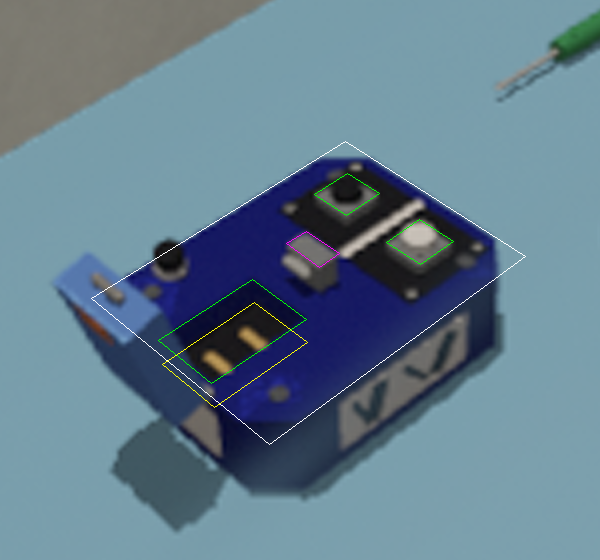

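```bash
cat >> h.py <<'E'
from scipy.spatial.transform import Rotation as Rn
def Rdown(head):
    h=np.radians(head); y=np.array([np.cos(h),np.sin(h),0]); x=np.array([0,0,-1.]); return np.c_[x,y,np.cross(x,y)]
def rel(pos,R):
    s=read_state(); R0=np.array(s["tcp_rot"]); 
    print("t",round(s["time_s"],2),"pos",np.round(s["position"],4),"F",np.round(s["force"],1),"op",round(s["opening"],3))
    print("shift",np.round(R0.T@(np.array(pos)-s["position"]),4),"turn",np.round(Rn.from_matrix(R0.T@R).as_rotvec(degrees=True),2))
E
python3 -c "
from h import *
rel([.517,-.364,.19],Rdown(129.5))"
```

```text
t 1.8 pos [ 0.1702 -0.6014  0.2225] F [-0.4 -0.3 -0.4] op 1.0
shift [ 0.0325  0.3983 -0.134 ] turn [-113.7   -0.     0. ]
```

{"op": "play_rows", "data": {"rows": [[[0.032, 0.398, -0.134, -113.7, 0, 0, 0.06], [0.032, 0.398, -0.134, -113.7, 0, 0, 0.06], [0.032, 0.398, -0.134, -113.7, 0, 0, 0.06], [0.032, 0.398, -0.134, -113.7, 0, 0, 0.06], [0.032, 0.398, -0.134, -113.7, 0, 0, 0.06], [0.032, 0.398, -0.134, -113.7, 0, 0, 0.06], [0.032, 0.398, -0.134, -113.7, 0, 0, 0.06], [0.032, 0.398, -0.134, -113.7, 0, 0, 0.06], [0.032, 0.398, -0.134, -113.7, 0, 0, 0.06], [0.032, 0.398, -0.134, -113.7, 0, 0, 0.06], [0.032, 0.398, -0.134, -113.7, 0, 0, 0.06], [0.032, 0.398, -0.134, -113.7, 0, 0, 0.06]]]}}

```text
time_s: 3.0
position: [0.5171, -0.3635, 0.1904]
tcp_rot: [[-0.0, -0.49, 0.872], [0.0, 0.872, 0.49], [-1.0, 0.0, -0.0]]
force: [-0.3, -0.4, 0.3]
opening: 0.685
```

```bash
python3 -c "
from h import *
rel([.517,-.364,.19],Rdown(129.5))"
```

```text
t 3.0 pos [ 0.5171 -0.3635  0.1904] F [-0.3 -0.4  0.3] op 0.685
shift [ 0.0004 -0.0003 -0.0003] turn [-1.015e+01 -0.000e+00 -1.000e-02]
```

{"op": "play_rows", "data": {"rows": [[[0, 0, 0, -10.15, 0, 0, 0.06], [0, 0, 0, -10.15, 0, 0, 0.06], [0, 0, 0, -10.15, 0, 0, 0.06]]]}}

```text
time_s: 3.3
position: [0.5167, -0.364, 0.1906]
tcp_rot: [[0.0, -0.629, 0.778], [0.0, 0.778, 0.629], [-1.0, -0.0, 0.0]]
force: [-0.3, -0.1, -1.3]
opening: 0.692
```

```bash
cat > pk.py <<'E'
from h import *
c=capture("wrist"); 
im=cv2.cvtColor(c["pixels"],cv2.COLOR_RGB2BGR); 
import sys
tr=trace("wrist","pack"); print([(round(r["p"],2),np.round(r["at"]),r["mask"].sum()) for r in tr])
import pickle; pickle.dump((c,tr),open("w.pkl","wb"))
cv2.imwrite("pics/"+sys.argv[1]+".png",im)
E
python3 pk.py w1
```

```text
[(0.88, array([306.,  21.]), np.int64(3967)), (0.8, array([186., 253.]), np.int64(1196)), (0.57, array([282., 189.]), np.int64(3430))]
```

View pics/w1.png

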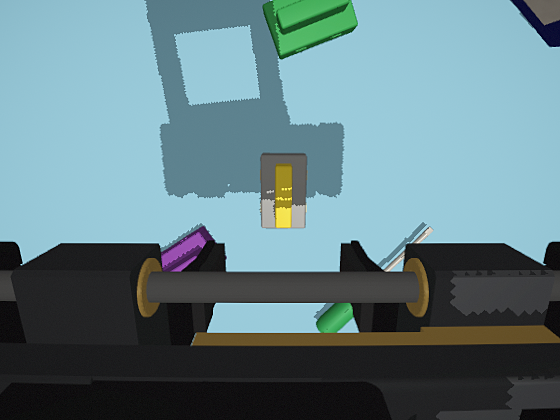

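```bash
python3 - <<'E'
import cv2
a=cv2.imread("pics/w1.png")[140:240,230:340]; cv2.imwrite("pics/w1c.png",cv2.resize(a,None,fx=6,fy=6,interpolation=cv2.INTER_CUBIC))
import pickle;from h import *
from scipy.optimize import minimize
c,tr=pickle.load(open("w.pkl","rb")); g=tr[2]["mask"]
def T(q,p): 
    c,s=np.cos(q[2]),np.sin(q[2]); p=np.atleast_2d(p)/1000.
    return np.c_[q[0]+c*p[:,0]-s*p[:,1],q[1]+s*p[:,0]+c*p[:,1],p[:,2]]
def box(x,y,z0,z1): return [(a*x,b*y,z) for a in(-1,1) for b in (-1,1) for z in (z0,z1)]
def mask(q):
    m=np.zeros((420,560),np.uint8)
    for p in [box(23,38,0,24),box(8,30,24,47)]:
        cv2.fillConvexPoly(m,cv2.convexHull((proj(c,T(q,p))*16).round().astype(np.int32)),1,shift=4)
    return m>0
def cost(q): m=mask(q); return 1-(m&g).sum()/(m|g).sum()
x0=np.array([.517,-.364,.689])
o=minimize(cost,x0,method="Nelder-Mead",options=dict(initial_simplex=[x0,x0+[.01,0,0],x0+[0,.01,0],x0+[0,0,.1]])); print(o.x,np.degrees(o.x[2]),o.fun)
E
```

```text
[ 0.51537881 -0.36488723  0.66890065] 38.32518422490133 0.046582984658298465
```

View pics/w1c.png

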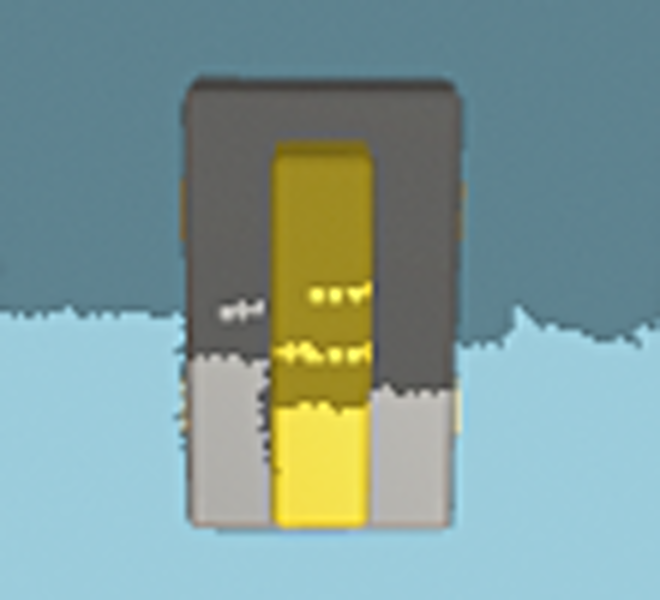

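The chosen pack (283,190), with grey body and yellow rib, sits squarely between the fingers. I'm descending on it.

{"op": "play_rows", "data": {"rows": [[[0.05, 0, -0.001, 0, 0, 0, 0.05], [0.1, 0, -0.001, 0, 0, 0, 0.05], [0.14, 0, -0.001, 0, 0, 0, 0.05], [0.162, 0, -0.001, 0, 0, 0, 0.05], [0.162, 0, -0.001, 0, 0, 0, 0.05], [0.162, 0, -0.001, 0, 0, 0, 0.01], [0.162, 0, -0.001, 0, 0, 0, 0.01], [0.162, 0, -0.001, 0, 0, 0, 0.01], [0.162, 0, -0.001, 0, 0, 0, 0.0], [0.162, 0, -0.001, 0, 0, 0, 0.0], [0.162, 0, -0.001, 0, 0, 0, 0.0], [0.162, 0, -0.001, 0, 0, 0, 0.0]]]}}

```text
time_s: 4.6
position: [0.5165, -0.3649, 0.0295]
tcp_rot: [[0.001, -0.63, 0.776], [-0.001, 0.776, 0.63], [-1.0, -0.001, 0.001]]
force: [0.5, 1.7, 6.5]
opening: 0.18
```

```bash
python3 -c "
from h import *
rel([.570,.1236,.20],Rdown(87.5))"
```

```text
t 4.6 pos [ 0.5165 -0.3649  0.0295] F [0.5 1.7 6.5] op 0.18
shift [-0.1708  0.3452  0.3495] turn [41.58  0.06  0.07]
```

{"op": "play_rows", "data": {"rows": [[[-0.05, 0, 0, 0, 0, 0, 0], [-0.1, 0, 0, 0, 0, 0, 0], [-0.15, 0.02, 0.02, 0, 0, 0, 0], [-0.171, 0.055, 0.055, 8, 0, 0, 0], [-0.171, 0.09, 0.09, 16, 0, 0, 0], [-0.171, 0.125, 0.125, 24, 0, 0, 0], [-0.171, 0.16, 0.16, 32, 0, 0, 0], [-0.171, 0.195, 0.195, 40, 0, 0, 0], [-0.171, 0.23, 0.23, 41.6, 0, 0, 0], [-0.171, 0.265, 0.267, 41.6, 0, 0, 0], [-0.171, 0.3, 0.303, 41.6, 0, 0, 0], [-0.171, 0.335, 0.339, 41.6, 0, 0, 0]]]}}

```text
time_s: 5.8
position: [0.5658, 0.1007, 0.1988]
tcp_rot: [[-0.002, 0.044, 0.999], [-0.0, 0.999, -0.044], [-1.0, -0.001, -0.002]]
force: [0.5, 0.1, -2.3]
opening: 0.18
```

```bash
python3 -c "
from h import *
rel([.570,.1236,.20],Rdown(87.5))"
```

```text
t 5.8 pos [0.5658 0.1007 0.1988] F [ 0.5  0.1 -2.3] op 0.18
shift [-0.0012  0.0231  0.0032] turn [-0.01 -0.1   0.03]
```

{"op": "play_rows", "data": {"rows": [[[0, 0.023, 0.003, 0, 0, 0, 0], [0.03, 0.023, 0.003, 0, 0, 0, 0], [0.055, 0.023, 0.003, 0, 0, 0, 0], [0.055, 0.023, 0.003, 0, 0, 0, 0]]]}}

```text
time_s: 6.2
position: [0.5667, 0.1219, 0.1405]
tcp_rot: [[-0.01, 0.043, 0.999], [-0.001, 0.999, -0.043], [-1.0, -0.001, -0.01]]
force: [-0.3, -0.7, -2.6]
opening: 0.18
```

```bash
python3 - <<'E'
from h import *
rel([.570,.1236,.079],Rdown(87.5))
o=[]
for n,(x,y) in {"scene":(310,225),"side":(240,220)}.items():
    c=capture(n); im=cv2.cvtColor(c["pixels"],cv2.COLOR_RGB2BGR); o.append(cv2.resize(im[y-65:y+65,x-65:x+65],(400,400),interpolation=cv2.INTER_CUBIC))
c=capture("wrist");save(c,"w2")
cv2.imwrite("pics/p2.png",np.hstack(o))
E
```

```text
t 6.2 pos [0.5667 0.1219 0.1405] F [-0.3 -0.7 -2.6] op 0.18
shift [0.0615 0.0019 0.0038] turn [ 0.04 -0.59  0.06]
```

View pics/p2.png

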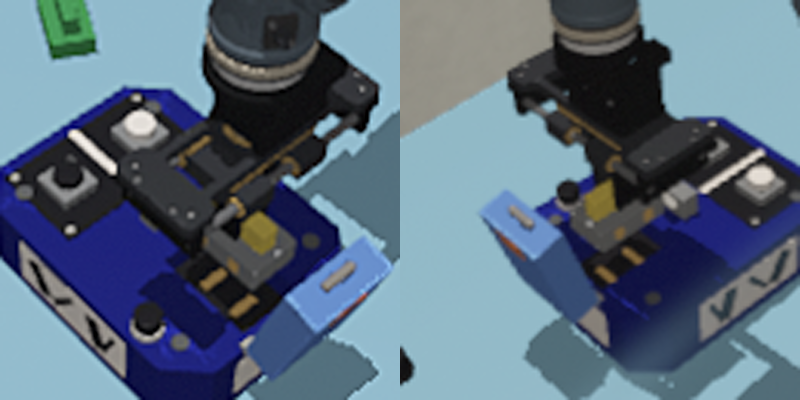

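View pics/w2.png

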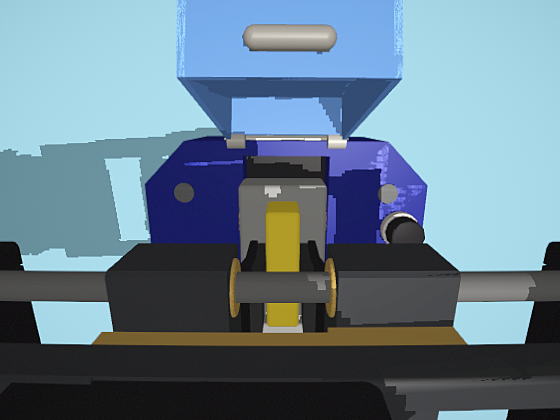

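```bash
python3 - <<'E'
from h import *
c=capture("wrist"); im=cv2.cvtColor(c["pixels"],cv2.COLOR_RGB2BGR)
cv2.imwrite("pics/w2c.png",cv2.resize(im[120:220,200:380],(792,440),interpolation=cv2.INTER_CUBIC))
def U(p):
    a=np.radians(-2.523); d=p-np.array([.5673,.0557]); return np.c_[np.cos(a)*d[:,0]+np.sin(a)*d[:,1],-np.sin(a)*d[:,0]+np.cos(a)*d[:,1]]
print(U(atz(c,[(246,157),(329,157),(184,193),(388,193)],.075)[:,:2]))
print("pack front top z~.135:",U(atz(c,[(240,180),(328,180)],.135)[:,:2]))
rel([.570,.1236,.079],Rdown(87.5))
E
```

```text
[[-0.02520848  0.11050559]
 [ 0.03225826  0.11049801]
 [-0.07019557  0.08507118]
 [ 0.07534608  0.08503101]]
pack front top z~.135: [[-0.02220429  0.1049776 ]
 [ 0.02378699  0.10496515]]
t 6.4 pos [0.5716 0.1214 0.1456] F [ 0.   0.6 -2.1] op 0.177
shift [ 0.0666  0.0021 -0.0018] turn [-0.04  0.12 -0.01]
```

View pics/w2c.png

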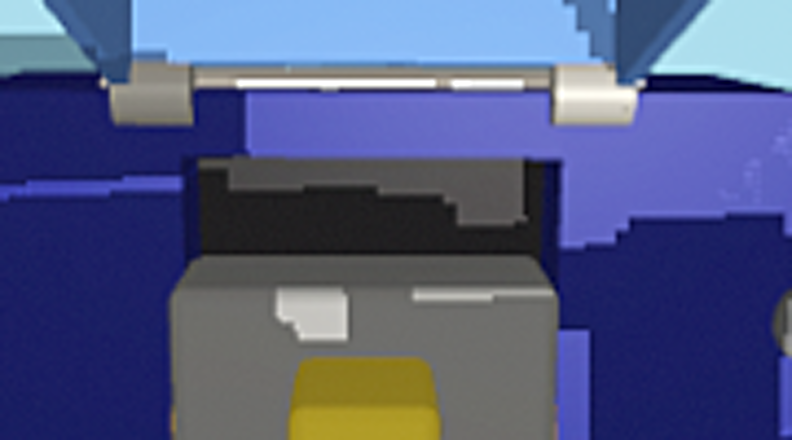

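{"op": "play_rows", "data": {"rows": [[[0.015, 0.001, -0.001, 0, 0, 0, 0], [0.03, 0.001, -0.001, 0, 0, 0, 0], [0.045, 0.001, -0.001, 0, 0, 0, 0], [0.055, 0.001, -0.001, 0, 0, 0, 0], [0.062, 0.001, -0.001, 0, 0, 0, 0], [0.065, 0.001, -0.001, 0, 0, 0, 0], [0.065, 0.001, -0.001, 0, 0, 0, 0]]]}}

```text
time_s: 7.1
position: [0.5702, 0.1227, 0.08]
tcp_rot: [[0.001, 0.044, 0.999], [0.0, 0.999, -0.044], [-1.0, 0.0, 0.001]]
force: [0.6, -1.1, -2.7]
opening: 0.178
```

```bash
python3 - <<'E'
from h import *
rel([.570,.1236,.079],Rdown(87.5))
c=capture("wrist");save(c,"w3")
E
```

```text
t 7.1 pos [0.5702 0.1227 0.08  ] F [ 0.6 -1.1 -2.7] op 0.178
shift [ 0.001   0.0009 -0.0003] turn [-0.02  0.06 -0.  ]
```

View pics/w3.png

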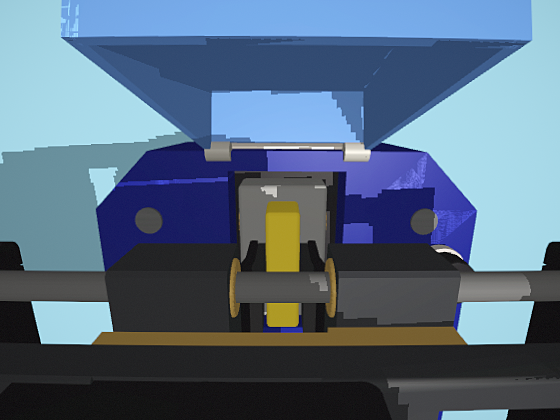

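{"op": "play_rows", "data": {"rows": [[[0, 0, 0, 0, 0, 0, 0.045], [0, 0, 0, 0, 0, 0, 0.045], [0, 0, 0, 0, 0, 0, 0.045], [0, 0, 0, 0, 0, 0, 0.045], [0, 0, 0, 0, 0, 0, 0.045], [-0.03, 0, 0, 0, 0, 0, 0.045], [-0.08, 0, 0, 0, 0, 0, 0.045], [-0.13, 0, 0, 0, 0, 0, 0.045], [-0.17, 0, 0, 0, 0, 0, 0], [-0.18, 0, 0, 0, 0, 0, 0], [-0.18, 0, 0, 0, 0, 0, 0]]]}}

```text
time_s: 8.25
position: [0.5707, 0.1228, 0.2616]
tcp_rot: [[0.005, 0.044, 0.999], [0.0, 0.999, -0.044], [-1.0, 0.0, 0.005]]
force: [-0.0, -0.6, -0.8]
opening: 0.329
```

```bash
cat > uf.py <<'E'
from h import *
def U2W(y,z,x=0):
    a=np.radians(-2.523); x=x/1000;y=y/1000
    return [.5673+np.cos(a)*x-np.sin(a)*y,.0557+np.sin(a)*x+np.cos(a)*y,z/1000]
E
python3 - <<'E'
from uf import *
o=[]
for n,(x,y) in {"scene":(310,235),"side":(240,230)}.items():
    c=capture(n); im=cv2.cvtColor(c["pixels"],cv2.COLOR_RGB2BGR); o.append(cv2.resize(im[y-65:y+65,x-65:x+65],(400,400),interpolation=cv2.INTER_CUBIC))
cv2.imwrite("pics/p4.png",np.hstack(o))
c=capture("wrist");save(c,"w4")
rel(U2W(245,260),Rdown(87.5))
E
```

```text
t 8.4 pos [0.5682 0.1227 0.2573] F [-0.5 -0.2 -0.3] op 0.194
shift [-0.0027  0.1781  0.0021] turn [-0.02 -0.26  0.02]
```

View pics/p4.png

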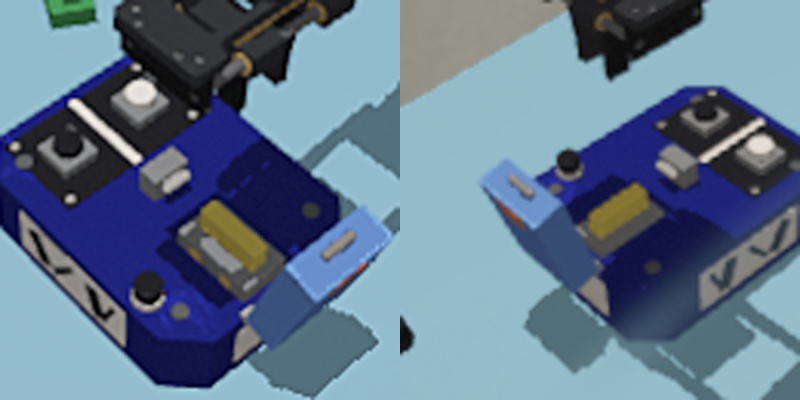

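View pics/w4.png

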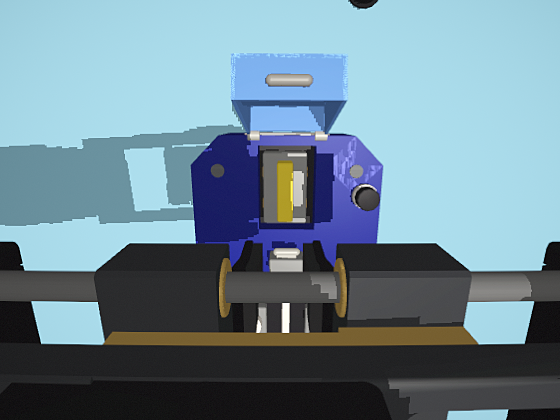

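```bash
python3 - <<'E'
from uf import *
c=capture("wrist")
for th in (1.5,1.7,1.9,2.05):
    d=np.array([-np.cos(th),np.sin(th)]);n=np.array([np.sin(th),np.cos(th)]);H=np.array([122,75])
    print(th,[proj(c,U2W(*(H+110*d+k*n),x))[0].round() for k in(0,32) for x in(-40,40)])
rel(U2W(245,250),Rdown(87.5))
E
```

```text
1.5 [array([230., 153.]), array([345., 153.]), array([228., 105.]), array([347., 105.])]
1.7 [array([229., 120.]), array([346., 120.]), array([228.,  72.]), array([347.,  72.])]
1.9 [array([229.,  88.]), array([346.,  88.]), array([230.,  43.]), array([345.,  43.])]
2.05 [array([230.,  66.]), array([345.,  66.]), array([231.,  27.]), array([343.,  27.])]
t 8.45 pos [0.5681 0.1227 0.2571] F [-0.   0.5 -0.2] op 0.146
shift [0.007  0.1781 0.0021] turn [-0.02 -0.29  0.02]
```

Pack seated, cover at about 1.82 rad. I'll go over the cover with shut fingers, then down behind it.

{"op": "play_rows", "data": {"rows": [[[0.005, 0.045, 0.001, 0, 0, 0, 0], [0.005, 0.09, 0.002, 0, 0, 0, 0], [0.005, 0.135, 0.002, 0, 0, 0, 0], [0.01, 0.178, 0.002, 0, 0, 0, 0], [0.05, 0.178, 0.002, 0, 0, 0, 0], [0.09, 0.178, 0.002, 0, 0, 0, 0], [0.12, 0.178, 0.002, 0, 0, 0, 0], [0.12, 0.178, 0.002, 0, 0, 0, 0], [0.12, 0.178, 0.002, 0, 0, 0, 0]]]}}

```text
time_s: 9.35
position: [0.5788, 0.3002, 0.138]
tcp_rot: [[-0.003, 0.044, 0.999], [-0.001, 0.999, -0.044], [-1.0, -0.001, -0.003]]
force: [-0.7, 0.9, 0.9]
opening: 0.001
```

```bash
python3 - <<'E'
from uf import *
for p in [(190,137),(163,150),(130,166),(92,160)]: rel(U2W(*p),Rdown(87.5))
E
```

```text
t 9.35 pos [0.5788 0.3002 0.138 ] F [-0.7  0.9  0.9] op 0.001
shift [ 0.0011 -0.0548 -0.0007] turn [-0.02 -0.18  0.07]
t 9.35 pos [0.5788 0.3002 0.138 ] F [-0.7  0.9  0.9] op 0.001
shift [-0.0119 -0.0818 -0.0008] turn [-0.02 -0.18  0.07]
t 9.35 pos [0.5788 0.3002 0.138 ] F [-0.7  0.9  0.9] op 0.001
shift [-0.0279 -0.1148 -0.0008] turn [-0.02 -0.18  0.07]
t 9.35 pos [0.5788 0.3002 0.138 ] F [-0.7  0.9  0.9] op 0.001
shift [-0.0218 -0.1528 -0.0008] turn [-0.02 -0.18  0.07]
```

{"op": "play_rows", "data": {"rows": [[[0, -0.03, 0, 0, 0, 0, 0], [0, -0.05, 0, 0, 0, 0, 0], [-0.003, -0.065, 0, 0, 0, 0, 0], [-0.01, -0.08, 0, 0, 0, 0, 0], [-0.016, -0.092, 0, 0, 0, 0, 0], [-0.022, -0.104, 0, 0, 0, 0, 0], [-0.028, -0.115, 0, 0, 0, 0, 0], [-0.028, -0.115, 0, 0, 0, 0, 0]]]}}

```text
time_s: 10.15
position: [0.5751, 0.1841, 0.1689]
tcp_rot: [[0.002, 0.045, 0.999], [-0.001, 0.999, -0.045], [-1.0, -0.0, 0.002]]
force: [0.3, 0.0, 0.3]
opening: 0.007
```

```bash
python3 - <<'E'
from uf import *
o=[]
for n,(x,y) in {"scene":(310,225),"side":(240,220)}.items():
    c=capture(n); im=cv2.cvtColor(c["pixels"],cv2.COLOR_RGB2BGR); o.append(cv2.resize(im[y-65:y+65,x-65:x+65],(400,400),interpolation=cv2.INTER_CUBIC))
cv2.imwrite("pics/p5.png",np.hstack(o))
for p in [(92,160),(54,140),(36,121)]: rel(U2W(*p),Rdown(87.5))
E
```

```text
t 10.25 pos [0.5746 0.1853 0.1678] F [-0.8  0.4 -0.2] op 0.004
shift [ 0.0079 -0.0378 -0.0016] turn [-0.04  0.02  0.01]
t 10.25 pos [0.5746 0.1853 0.1678] F [-0.8  0.4 -0.2] op 0.004
shift [ 0.0279 -0.0757 -0.0016] turn [-0.04  0.02  0.01]
t 10.25 pos [0.5746 0.1853 0.1678] F [-0.8  0.4 -0.2] op 0.004
shift [ 0.0469 -0.0937 -0.0016] turn [-0.04  0.02  0.01]
```

View pics/p5.png

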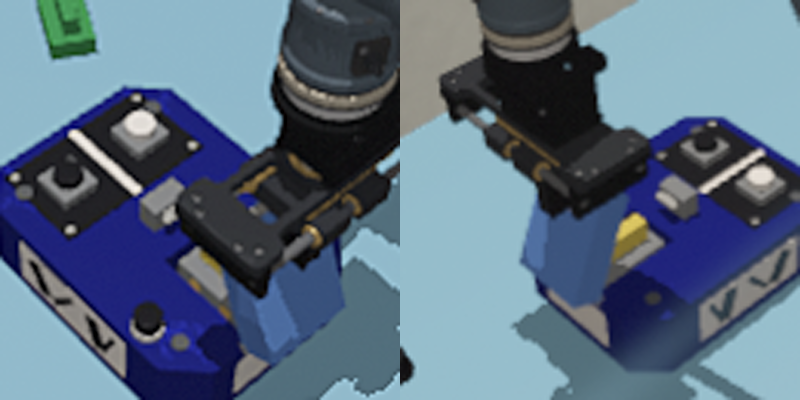

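{"op": "play_rows", "data": {"rows": [[[0.001, -0.01, -0.001, 0, 0, 0, 0], [0.002, -0.019, -0.001, 0, 0, 0, 0], [0.004, -0.029, -0.001, 0, 0, 0, 0], [0.006, -0.038, -0.001, 0, 0, 0, 0], [0.01, -0.048, -0.001, 0, 0, 0, 0], [0.014, -0.058, -0.001, 0, 0, 0, 0], [0.02, -0.067, -0.001, 0, 0, 0, 0], [0.027, -0.076, -0.001, 0, 0, 0, 0], [0.035, -0.083, -0.001, 0, 0, 0, 0], [0.043, -0.09, -0.001, 0, 0, 0, 0], [0.043, -0.09, -0.001, 0, 0, 0, 0]]]}}

```text
time_s: 11.35
position: [0.5684, 0.0947, 0.123]
tcp_rot: [[-0.003, 0.045, 0.999], [-0.0, 0.999, -0.045], [-1.0, -0.0, -0.003]]
force: [-0.1, -0.9, 0.2]
opening: 0.003
```

```bash
python3 - <<'E'
from uf import *
o=[]
for n,(x,y) in {"scene":(310,225),"side":(240,220)}.items():
    c=capture(n); im=cv2.cvtColor(c["pixels"],cv2.COLOR_RGB2BGR); o.append(cv2.resize(im[y-65:y+65,x-65:x+65],(400,400),interpolation=cv2.INTER_CUBIC))
cv2.imwrite("pics/p6.png",np.hstack(o))
for p in [(36,121),(27,107)]: rel(U2W(*p),Rdown(87.5))
E
```

```text
t 11.45 pos [0.5693 0.0956 0.1241] F [ 0.5 -0.3  0.3] op 0.0
shift [ 0.0031 -0.004  -0.0003] turn [-0.04 -0.05 -0.  ]
t 11.45 pos [0.5693 0.0956 0.1241] F [ 0.5 -0.3  0.3] op 0.0
shift [ 0.0171 -0.013  -0.0002] turn [-0.04 -0.05 -0.  ]
```

View pics/p6.png

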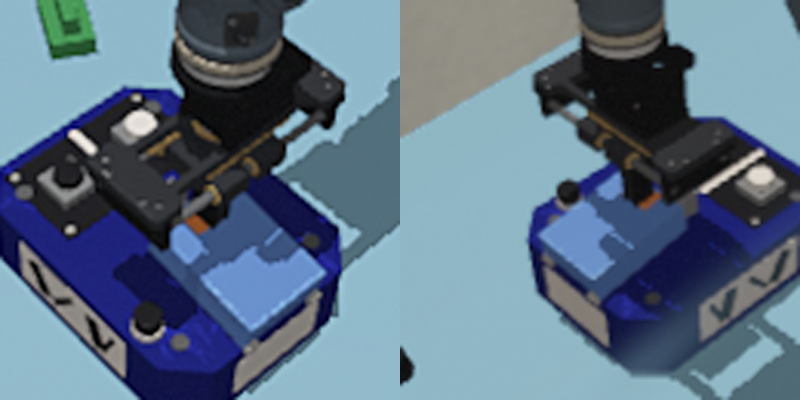

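{"op": "play_rows", "data": {"rows": [[[0.002, -0.008, 0, 0, 0, 0, 0], [0.004, -0.013, 0, 0, 0, 0, 0], [0.007, -0.013, 0, 0, 0, 0, 0], [0.01, -0.013, 0, 0, 0, 0, 0], [0.012, -0.013, 0, 0, 0, 0, 0], [0.014, -0.013, 0, 0, 0, 0, 0], [0.014, -0.013, 0, 0, 0, 0, 0]]]}}

```text
time_s: 12.15
position: [0.5688, 0.0828, 0.1105]
tcp_rot: [[-0.0, 0.044, 0.999], [0.0, 0.999, -0.044], [-1.0, 0.0, -0.0]]
force: [-0.7, 0.0, -0.9]
opening: 0.006
```

{"op": "play_rows", "data": {"rows": [[[0.002, 0, 0, 0, 0, 0, 0], [0.004, 0, 0, 0, 0, 0, 0], [0.006, 0, 0, 0, 0, 0, 0], [0.007, 0, 0, 0, 0, 0, 0], [0.008, 0, 0, 0, 0, 0, 0], [0.008, 0, 0, 0, 0, 0, 0]]]}}

```text
time_s: 12.75
position: [0.569, 0.0829, 0.1067]
tcp_rot: [[0.001, 0.043, 0.999], [-0.0, 0.999, -0.043], [-1.0, -0.0, 0.001]]
force: [-7.1, -0.2, 26.5]
opening: 0.007
```

```bash
python3 - <<'E'
from uf import *
o=[]
for n,(x,y) in {"scene":(310,225),"side":(240,220)}.items():
    c=capture(n); im=cv2.cvtColor(c["pixels"],cv2.COLOR_RGB2BGR); o.append(cv2.resize(im[y-65:y+65,x-65:x+65],(400,400),interpolation=cv2.INTER_CUBIC))
cv2.imwrite("pics/p7.png",np.hstack(o))
for p in [(27,107)]: rel(U2W(*p),Rdown(87.5))
E
```

```text
t 12.85 pos [0.569  0.0829 0.1067] F [-7.2 -0.6 27.4] op 0.002
shift [-0.0003 -0.0003 -0.0005] turn [0.03 0.08 0.02]
```

View pics/p7.png

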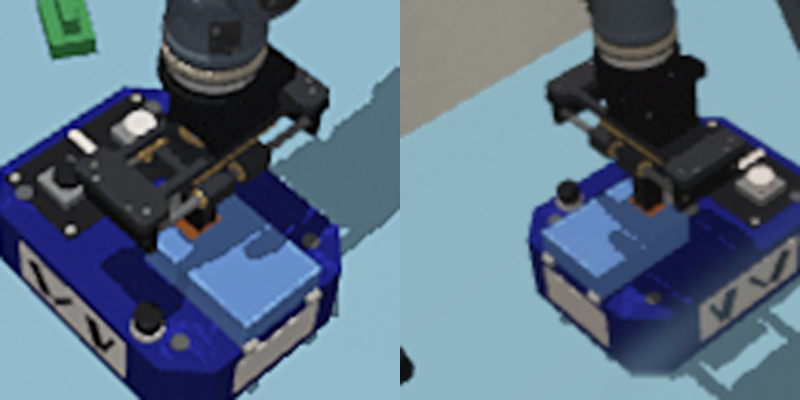

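{"op": "play_rows", "data": {"rows": [[[-0.01, 0, 0, 0, 0, 0, 0], [-0.05, 0, 0, 0, 0, 0, 0], [-0.06, -0.04, -0.015, 0, 0, 0, 0], [-0.06, -0.08, -0.03, 0, 0, 0, 0], [-0.06, -0.112, -0.04, 0, 0, 0, 0], [-0.06, -0.112, -0.04, 0, 0, 0, 0], [-0.06, -0.112, -0.04, 0, 0, 0, 0]]]}}

```text
time_s: 13.55
position: [0.524, -0.0276, 0.1624]
tcp_rot: [[-0.0, 0.046, 0.999], [0.001, 0.999, -0.046], [-1.0, 0.001, -0.0]]
force: [-0.1, -0.0, -0.3]
opening: 0.008
```

```bash
python3 - <<'E'
from uf import *
o=[]
for n,(x,y) in {"scene":(310,225),"side":(260,220)}.items():
    c=capture(n); im=cv2.cvtColor(c["pixels"],cv2.COLOR_RGB2BGR); o.append(cv2.resize(im[y-65:y+65,x-65:x+65],(400,400),interpolation=cv2.INTER_CUBIC))
cv2.imwrite("pics/p8.png",np.hstack(o))
c=capture("wrist");save(c,"w8")
for p in [(-85,97,-40)]: rel(U2W(*p),Rdown(87.5))
E
```

```text
t 13.7 pos [ 0.5244 -0.0264  0.1623] F [-0.3  0.9  1.1] op 0.005
shift [ 0.0653 -0.0012 -0.0007] turn [ 0.06 -0.01 -0.02]
```

View pics/p8.png

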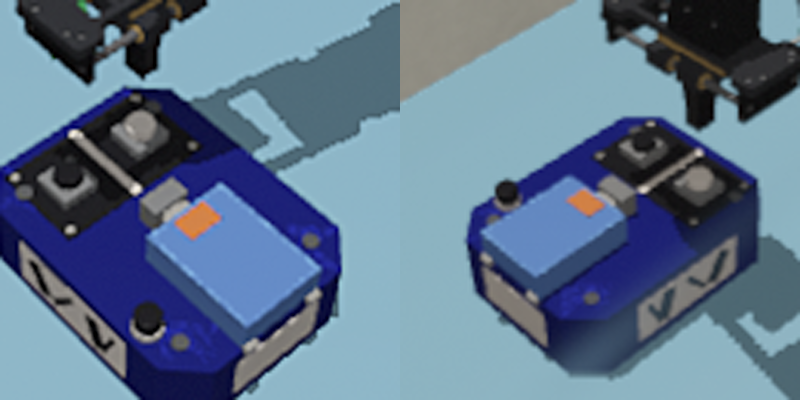

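View pics/w8.png

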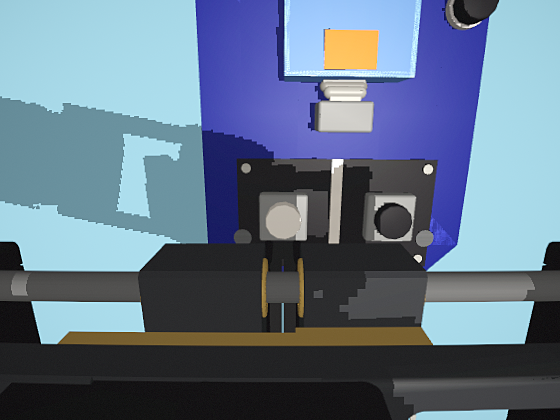

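```bash
python3 - <<'E'
from uf import *
c=capture("wrist")
print(atz(c,[(283,219),(393,219)],.097),U2W(-85,97,-40),U2W(-85,97,40), proj(c,[U2W(107-107+27,107,0)]))
for p in [(-85,97,-40)]: rel(U2W(*p),Rdown(87.5))
E
```

```text
[[ 0.52393689 -0.0250552   0.097     ]
 [ 0.60243481 -0.02842514  0.097     ]] [np.float64(0.5235970384167896), np.float64(-0.02745678654719909), 0.097] [np.float64(0.60351948890826), np.float64(-0.03097842074717576), 0.097] [[349.36165307  49.47144526]]
t 13.75 pos [ 0.5244 -0.0263  0.1623] F [ 0.4  0.9 -0.5] op 0.007
shift [ 0.0653 -0.0012 -0.0008] turn [ 0.08 -0.   -0.02]
```

The measured cap centre agrees with the fit within 2.5 mm, and the finger is over it. Pressing now.

{"op": "play_rows", "data": {"rows": [[[0.03, 0, -0.001, 0, 0, 0, 0], [0.055, 0, -0.001, 0, 0, 0, 0], [0.062, 0, -0.001, 0, 0, 0, 0], [0.066, 0, -0.001, 0, 0, 0, 0], [0.068, 0, -0.001, 0, 0, 0, 0], [0.07, 0, -0.001, 0, 0, 0, 0], [0.072, 0, -0.001, 0, 0, 0, 0], [0.073, 0, -0.001, 0, 0, 0, 0], [0.074, 0, -0.001, 0, 0, 0, 0], [0.074, 0, -0.001, 0, 0, 0, 0]]]}}

```text
time_s: 14.75
position: [0.5241, -0.0275, 0.0901]
tcp_rot: [[0.003, 0.044, 0.999], [-0.001, 0.999, -0.044], [-1.0, -0.0, 0.003]]
force: [-1.3, 0.0, 9.6]
opening: 0.004
```

{"op": "play_rows", "data": {"rows": [[[0.001, 0, 0, 0, 0, 0, 0], [0.001, 0, 0, 0, 0, 0, 0], [-0.01, 0, 0, 0, 0, 0, 0], [-0.05, 0, 0, 0, 0, 0, 0], [-0.1, -0.05, 0, 0, 0, 0, 0], [-0.12, -0.1, 0, 0, 0, 0, 0], [-0.12, -0.14, 0, 0, 0, 0, 0], [-0.12, -0.14, 0, 0, 0, 0, 0], [-0.12, -0.14, 0, 0, 0, 0, 0]]]}}

```text
time_s: 15.65
position: [0.5173, -0.1693, 0.2092]
tcp_rot: [[0.002, 0.048, 0.999], [-0.001, 0.999, -0.048], [-1.0, -0.001, 0.002]]
force: [-1.1, 0.9, 0.1]
opening: 0.007
```

```bash
python3 - <<'E'
from uf import *
o=[]
for n,(x,y) in {"scene":(290,215),"side":(270,210)}.items():
    c=capture(n); im=cv2.cvtColor(c["pixels"],cv2.COLOR_RGB2BGR); o.append(cv2.resize(im[y-50:y+50,x-50:x+50],(400,400),interpolation=cv2.INTER_CUBIC))
    print(n,proj(c,[U2W(-85,97,-40),U2W(-85,90,-40),U2W(-85,97,40),U2W(27,107)]).round(1).tolist())
cv2.imwrite("pics/p9.png",np.hstack(o))
rel(U2W(-85,97,-40),Rdown(87.5))
E
```

```text
scene [[290.3, 198.9], [290.3, 200.7], [266.8, 214.7], [309.2, 230.8]]
side [[291.9, 211.1], [291.9, 212.8], [273.7, 199.1], [255.3, 220.4]]
t 15.75 pos [ 0.5162 -0.1661  0.208 ] F [0.2 0.3 0.1] op 0.003
shift [0.1112 0.1387 0.0014] turn [-0.04 -0.09 -0.1 ]
```

View pics/p9.png

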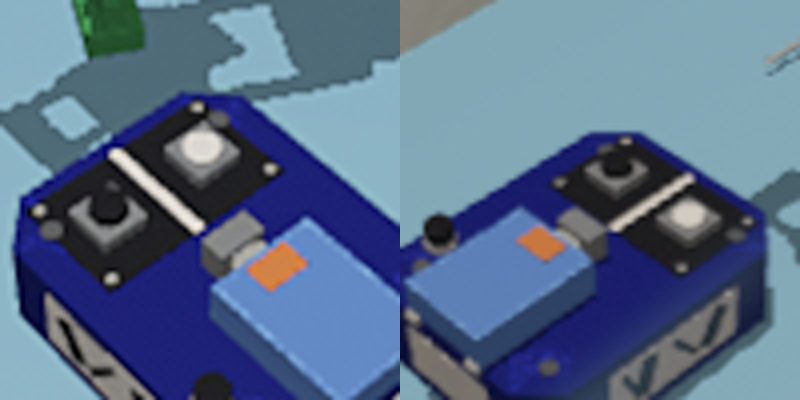

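```bash
python3 - <<'E'
from h import *
rows=[]
for n,(x,y) in {"scene":(290,201),"side":(292,212)}.items():
    b=cv2.imread(f"pics/{n}0.png"); a=cv2.cvtColor(capture(n)["pixels"],cv2.COLOR_RGB2BGR)
    rows.append(np.hstack([cv2.resize(i[y-15:y+15,x-20:x+20],(400,300),interpolation=cv2.INTER_NEAREST) for i in (b,a)]))
    for i in (b,a):
        m=(i[y-15:y+15,x-12:x+12].min(2)>185); r,c=np.nonzero(m); print(n,r.mean()+y-15,c.mean()+x-12,m.sum())
cv2.imwrite("pics/cmp.png",np.vstack(rows))
E
```

```text
scene 202.38805970149252 288.02985074626866 67
scene 203.65671641791045 287.86567164179104 67
side nan nan 0
side 212.25 290.2142857142857 28<stdin>:7: RuntimeWarning: Mean of empty slice.
  ret = ret.dtype.type(ret / rcount)
```

View pics/cmp.png

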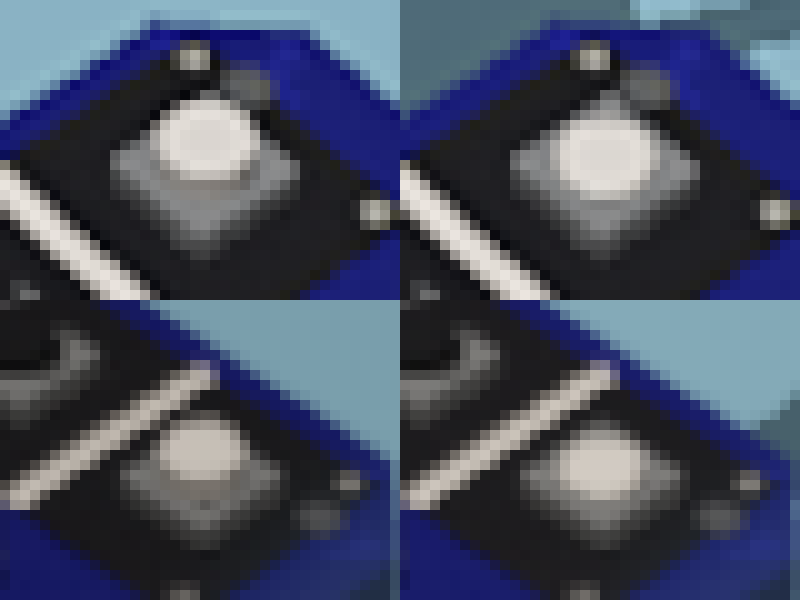

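The white cap sits about 1.8 px lower than before in both views, which is about 7 mm, so it has latched. The cover is level and shut, and the arm is clear.

```bash
python3 -c "
from rig import *
print(hand_in())"
```

```text
the job is handed in; nothing more can be done
None
```

The job is done and handed in at about 16 s of the 67 s limit; `hand_in()` gave no verdict.

- **Pack:** I took the yellow-ribbed pack by its rib, not the green or purple look-alikes, and set it in the bay. After letting go, the pictures showed it inside the bay walls with its body top flush with the unit. I could not see it again once the cover was shut.
- **Cover:** I swung it over from behind with closed fingers and pressed on the orange pad. The fingertip stopped hard at 106.7 mm (fully shut is 107 mm) with about 27 N, and the cover stayed level afterwards. I didn't catch the 9–11 N peak of the clip, because force was only read at the end of each move.
- **White switch:** I pressed it to about 6.9 mm of travel. After I withdrew, both cameras showed the cap about 7 mm lower than at the start, so it had latched.
- **Left alone:** The black switch still looked up, and the arm ended clear with no contact force. I never moved near the jar, screwdriver or spare dial at bench height, but I didn't measure their positions again at the end.

All the checks I made agreed. Measured points matched the fitted unit pose to 2–3 mm, including about 2.5 mm at the white cap.

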